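# Put the balance's check weights back in their case by size

### The job

The balance check is finished: put the four steel knob weights back into their open case, lined up by size, each standing upright and fully home in the recess of the row that fits it. Lower the weights into place and do not let one drop or knock it flying.

Things in the scene. Friction and masses are not known exactly. Their poses are not given: they have to be found in the camera images.
- weight_500: the largest of the four steel weights (500 g): upright cylinder 52 mm in diameter, 29 mm high, with a round knob 24 mm in diameter on a neck, 45 mm high in all; knob's straight side 34 to 43 mm above the underside. Origin: centre of underside, z up. Its recess in the case: centre x = 0, y = -76.5 mm in the case's frame, 62 mm wide, mouth bevelled to 68 mm.
- weight_200: the second largest of the four steel weights (200 g): upright cylinder 40 mm in diameter, 22 mm high, with a round knob 19 mm in diameter on a neck, 37 mm high in all; knob's straight side 27 to 35 mm above the underside. Origin: centre of underside, z up. Its recess in the case: centre x = 0, y = -8.5 mm in the case's frame, 50 mm wide, mouth bevelled to 56 mm.
- weight_100: the second smallest of the four steel weights (100 g): upright cylinder 29 mm in diameter, 19 mm high, with a round knob 15 mm in diameter on a neck, 33 mm high in all; knob's straight side 24 to 31 mm above the underside. Origin: centre of underside, z up. Its recess in the case: centre x = 0, y = 48 mm in the case's frame, 39 mm wide, mouth bevelled to 45 mm.
- weight_50: the smallest of the four steel weights (50 g): upright cylinder 18 mm in diameter, 18 mm high, with a round knob 12 mm in diameter on a neck, 30 mm high in all; knob's straight side 23 to 28 mm above the underside. Origin: centre of underside, z up. Its recess in the case: centre x = 0, y = 93.5 mm in the case's frame, 28 mm wide, mouth bevelled to 34 mm.
- weight_case: open black weight case, fixed: base half 88 (x) by 249 mm (y), rim 34 mm high, grey insert with flat top 32 mm above the bench and a row of four round recesses of graded width, 14 mm deep, floors 18 mm above the bench; the empty lid half, rim 38 mm high, lies folded back flat on the +x side. Origin: on the bench under the base half's centre; y runs along the row from widest to narrowest recess.
Mind the look-alikes: they are no part of the job. What is shaped like the weight_50 but green or yellow is not meant.

How it is judged:
By the outcome, as a careful person would: the job done as asked, in the order asked, and still so for the second after the job is handed in, with the robot touching nothing.
It also fails if it takes over 90 s, if anything falls off the work surface, if the arm or the gripper's body presses on something with over 40 N, if the wrist force passes 120 N, or if a joint passes its speed limit or range.

### The arm

A 6-joint arm with a two-finger parallel gripper is mounted at the origin on a cart in front of the work surface, level with it; the furniture and walls round the work are solid. World frame = base frame: x ahead of the robot, y to its left, z up, the work surface at z = 0. Lengths are in mm, angles in rad, forces in N, time in s.
With the tool pointing down it reaches from about 350 to 875 mm from the base axis. Payload 4.2 kg.
Tool frame: the origin (TCP) lies at the very end of the fingers, on their centre line; the grasp point (between the pads) lies 19 mm behind it (arm.grip_point_offset is the distance from the TCP to the grasp point, in mm); z points along the fingers, y is the direction in which the jaws open and shut (so a half turn about z gives the same grasp; the last joint's range is limited). The gripper opens to 85 mm and grips with 20 to 120 N. Pads are 22 mm wide; open, the fingers measure 114 mm over their backs; the gripper's body (76 mm by 85 mm) begins 54 mm behind the grasp point. The pads swing forward as they close: fully open they stand 13 mm farther back than shut.
Start: joints at [-0.922, 0.385, 0.008, 0, -1.194, -0.259], TCP at [237.515, -578.088, 231.312] pointing down, gripper open.
Joint ranges: [-3.14, 3.14], [-1.21, 2.06], [-1.07, 1.41], [-3.16, 2.05], [-2.99, -0.16], [-3.1, 3.1]. Speed limits (rad/s): [2.79, 2.79, 3.14, 3.14, 3.14, 3.14].

### API

Orientations are given as a unit quaternion [x, y, z, w].
In Python, from bench import arm gives the robot as it stands.
- The arm moves only by the tool drive_tool, never from a script. Its argument "steps" is a list of rows, each a list of 5 numbers: the shift along the tool's x, y, z in m, then the turn about the tool's z in degrees, then the finger opening in m, from 0 to 0.0854. A call has 1 to 20 rows; each row shifts and turns the commanded pose from where the row before left it, along the tool's axes as they then stand; what a row does not reach is not made up. A row lasts 1/10 s, in which the tool goes at most 50 mm and 8.59 degrees, less where a joint would pass 70% of its speed; a pose out of reach is approached as far as the arm can. A call is refused whole if a number of a shift passes 0.05 or a number of a turn 8.59, either way. A call with a gripper value outside its range is refused whole. The fingers move at their own pace and stop on an object; the grip force is fixed at half the most. Time passes only in rows, so rows that do not move let the fingers close. It gives the time, the measured TCP pose, the force and the opening at its end, in the units of the state.
- arm.read_state(): the state, without advancing time (a new reading comes with each control period).
- arm.get_image(name): name is "scene" or "top" or "wrist"; returns (picture, depth): 420x560x3 uint8, blue, green, red; 420x560 float32, mm along the optical axis (not along the pixel's ray), 0 where there is no reading.
- arm.camera_params(name): a dict with "K" (3x3 intrinsics, pixels), "world_to_cam" (4x4, takes a point from world to camera coordinates); the wrist camera has in their place "mount" (4x4, takes a point from camera to tool coordinates, whose origin is the TCP and whose axes are the flange's). Camera axes: x right, y up, looking along -z (the intrinsics and any distortion apply to the point x, -y, -z); pixel columns grow to the right and rows downward; lengths in mm; the calibration is good to about 2 mm. A picture is of the moment at which its call begins: read the wrist's pose just before it. camera_params takes no time and is no camera call.
- arm.job_done(): hands the job in, once; it reports no verdict.
The state is a dict: "clock": time; "joints": joint angles; "joint_vel": joint speeds; "joint_efforts": joint torques, N m; "position": TCP position; "ee_rot": TCP orientation; "contact_force": force on the tool from outside, world axes, zero at the start; "wrist_torque": the same for the moment, N m; "gripper_width": finger opening in mm.
Only numpy, scipy, OpenCV 4.12 (cv2) and the standard library are available. Lean on these libraries where they do the work, as an engineer would, in place of code of your own. Each camera call takes 0.05 s, during which the arm holds its last target.

## Working session

There is one attempt and no reset: what is moved stays moved. The work goes in short steps, Python scripts to look and compute and a tool call to move; the robot and the scene stay as the last step left them, time stands still between calls to the robot, and variables do not carry over. Pictures are saved under pics/ and viewed, and the job is handed in when it is done.

Besides the shell and the picture viewer there is one more tool, called after "Call:" as name(argument=value, ...) on one line, values as JSON. drive_tool: Moves the arm, as the interface text tells. Its arguments: {"type":"object","properties":{"steps":{"type":"array"}},"required":["steps"]}

```bash
ls; mkdir -p pics; python3 - <<'E'
from bench import arm
import cv2,numpy as np
np.set_printoptions(precision=4,suppress=True)
s=arm.read_state();print(s)
for n in ["scene","top","wrist"]:
    im,d=arm.get_image(n);cv2.imwrite(f"pics/{n}0.png",im);np.save(f"pics/{n}0.npy",d)
    p=arm.camera_params(n);print(n,p)
E
```

```text
pics
{'clock': 0.0, 'joints': array([-0.9224,  0.3856,  0.0066, -0.0005, -1.194 , -0.2586]), 'joint_vel': array([ 0.0027,  0.0007, -0.    ,  0.0002,  0.0019,  0.0011]), 'joint_efforts': array([ -0.0002, -39.229 ,  18.8395,   4.1861,  -0.0048,  -0.    ]), 'position': array([ 237.2976, -577.5573,  230.2096]), 'ee_rot': array([-0.1936,  0.9811,  0.0011, -0.0003]), 'contact_force': array([-0.0365, -0.7442,  0.6429]), 'wrist_torque': array([-0.0528,  0.0183, -0.0063]), 'gripper_width': 85.39797349376393}
scene {'K': array([[508.789 ,   0.    , 284.1119],
       [  0.    , 508.789 , 208.6958],
       [  0.    ,   0.    ,   1.    ]]), 'world_to_cam': array([[   0.4893,   -0.8721,   -0.0082, -151.3187],
       [   0.6701,    0.3699,    0.6435, -357.2209],
       [  -0.5581,   -0.3203,    0.7654, -602.9002],
       [   0.    ,    0.    ,    0.    ,    1.    ]])}
top {'K': array([[471.9137,   0.    , 277.2178],
       [  0.    , 471.9137, 214.5957],
       [  0.    ,   0.    ,   1.    ]]), 'world_to_cam': array([[  -0.0987,   -0.9951,    0.004 ,  116.1862],
       [   0.97  ,   -0.0953,    0.2238, -481.4116],
       [  -0.2223,    0.026 ,    0.9746, -800.6935],
       [   0.    ,    0.    ,    0.    ,    1.    ]])}
wrist {'K': array([[338.5586,   0.    , 276.661 ],
       [  0.    , 338.5586, 209.0445],
       [  0.    ,   0.    ,   1.    ]]), 'mount': array([[  -0.0004,    0.9657,    0.2595,   65.6734],
       [   1.    ,    0.0004,   -0.0003,   -0.9444],
       [  -0.0004,    0.2595,   -0.9657, -143.0142],
       [   0.    ,    0.    ,    0.    ,    1.    ]])}
```

View pics/scene0.png

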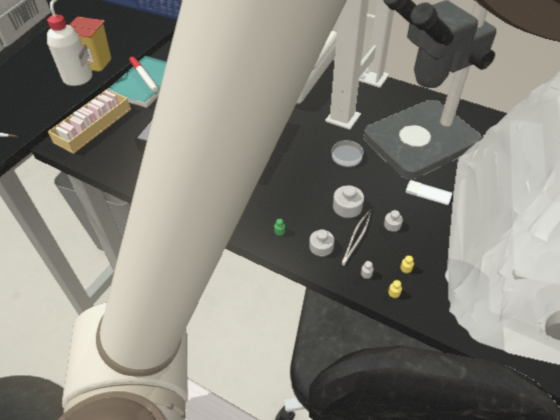

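View pics/top0.png

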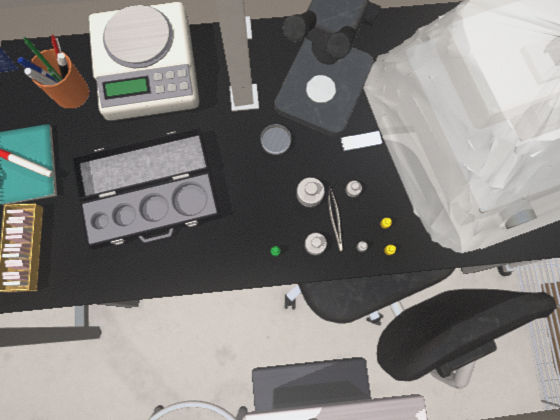

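View pics/wrist0.png

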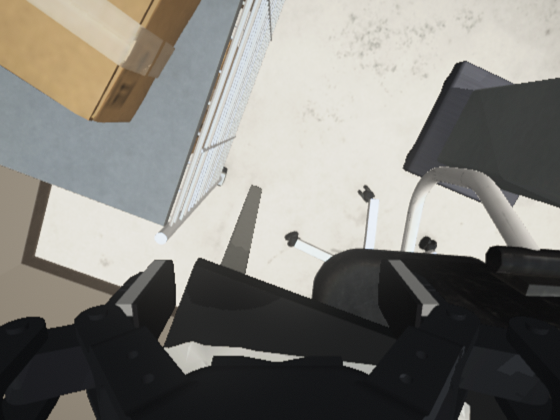

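The top view shows the 500 at (311,191), 200 at (315,243), 100 at (353,188) and 50 at (362,246). Tweezers lie at (335,220). The decoys are green at (275,251) and yellow at (386,223) and (390,250). The case is at left, its recesses running from about (190,199) widest to (100,221) narrowest.

```bash
cat > h.py <<'E'
import numpy as np,cv2
np.set_printoptions(precision=2,suppress=True)
from bench import arm
from scipy.spatial.transform import Rotation as R
def cam(n,s=None):
    p=arm.camera_params(n)
    if n=="wrist":
        T=np.eye(4);T[:3,:3]=R.from_quat(s["ee_rot"]).as_matrix();T[:3,3]=s["position"]
        return p["K"],T@p["mount"]
    return p["K"],np.linalg.inv(p["world_to_cam"])
def ray(n,u,v,z,s=None):
    K,M=cam(n,s)
    d=np.array([(u-K[0,2])/K[0,0],-(v-K[1,2])/K[1,1],-1]);d=M[:3,:3]@d;o=M[:3,3]
    return o+d*(z-o[2])/d[2]
def dep(n,u,v,D,s=None):
    K,M=cam(n,s)
    return M[:3,:3]@(np.array([(u-K[0,2])/K[0,0],-(v-K[1,2])/K[1,1],-1])*D[int(v),int(u)])+M[:3,3]
def proj(n,p,s=None):
    K,M=cam(n,s);q=np.linalg.inv(M)@np.append(p,1)
    return K[0,2]+K[0,0]*q[0]/-q[2],K[1,2]-K[1,1]*q[1]/-q[2]
E
python3 - <<'E'
from h import *
im=cv2.imread("pics/top0.png");D=np.load("pics/top0.npy")
big=cv2.resize(im[110:280,60:420],None,fx=2.2,fy=2.2,interpolation=cv2.INTER_CUBIC);cv2.imwrite("pics/topz.png",big)
c=cv2.resize(im[170:265,260:410],None,fx=5,fy=5,interpolation=cv2.INTER_CUBIC);cv2.imwrite("pics/topw.png",c)
c=cv2.resize(im[125:250,70:220],None,fx=5,fy=4.8,interpolation=cv2.INTER_CUBIC);cv2.imwrite("pics/topc.png",c)
hsv=cv2.cvtColor(im,cv2.COLOR_BGR2HSV)
m=((hsv[...,2]>95)&(hsv[...,1]<60)).astype(np.uint8);m[:165]=0;m[262:]=0;m[:,:295]=0;m[:,372:]=0
n,l,st,ce=cv2.connectedComponentsWithStats(m)
for i in range(1,n):
    if st[i,4]>15:print(st[i],ce[i],ray("top",*ce[i],20),dep("top",*ce[i],D))
E
```

```text
[297 177  28  30 651] [309.92 191.4 ] [537.42   0.84  20.  ] [531.22   3.19  42.71]
[346 180  16  17 207] [353.25 188.27] [535.52 -82.37  20.  ] [533.19 -80.65  28.62]
[328 192  15  59 253] [335.65 222.6 ] [472.23 -40.39  20.  ] [476.09 -43.33   0.52]
[305 233  22  22 387] [315.14 243.38] [436.73   2.62  20.  ] [434.05   4.35  37.05]
[357 241  11  11  88] [361.82 246.02] [423.29 -83.21  20.  ] [422.16 -81.61  27.98]
```

View pics/topw.png

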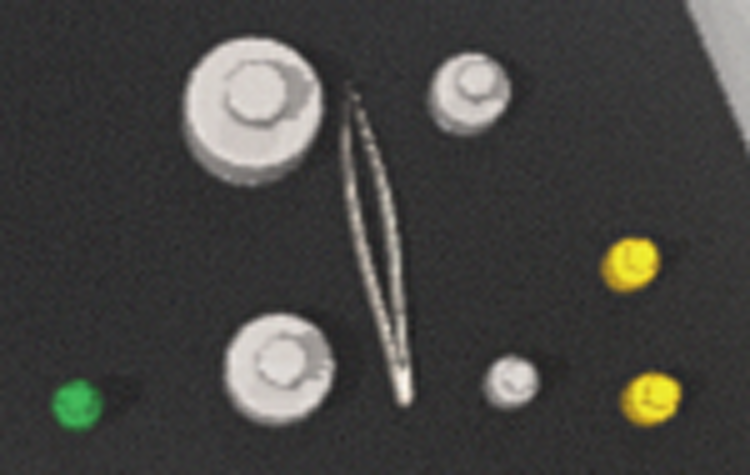

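View pics/topc.png

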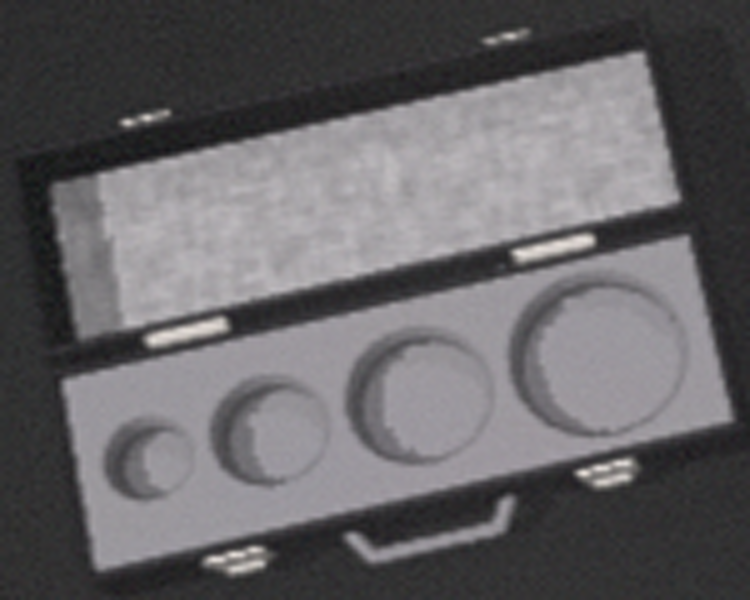

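```bash
python3 - <<'E'
from h import *
f=lambda u,o,s:(u+.5)/s-.5+o
D=np.load("pics/top0.npy")
im=cv2.imread("pics/scene0.png")
W={}
for n,u,v,z in [("500",257,92,45),("200",284,360,37),("100",481,80,33),("50",518,377,30)]:
    px=f(u,260,5),f(v,170,5);p=ray("top",*px,z);print(n,px,p,"depth:",dep("top",*px,D),"scene px",proj("scene",p))
    W[n]=p
P=[]
for u,v,z,y in [(598,353,32,-76.5),(420,395,32,-8.5),(270,431,32,48),(149,458,32,93.5)]:
    p=ray("top",f(u,70,5),f(v,125,4.8),z);P.append((p,y));print(p)
c=[ray("top",f(u,70,5),f(v,125,4.8),33) for u,v in[(62,378),(690,236),(733,420),(97,570)]]
for i in range(4):print("corner",c[i],np.linalg.norm(c[i]-c[i-1]))
print("centre",np.mean(c,0))
A=np.array([p for p,_ in P])[:,:2];y=np.array([q for _,q in P])
sl=np.polyfit(y,A,1);print(sl,np.linalg.norm(sl[0]))
d=sl[0]/np.linalg.norm(sl[0]);o=A.mean(0)-d*y.mean();print("origin",o,"dir y",d,"yaw deg",np.degrees(np.arctan2(d[1],d[0]))-90)
for q in y:print(q,o+d*q)
s=arm.read_state();print(R.from_quat(s["ee_rot"]).as_matrix())
c=im[170:310,260:440];cv2.imwrite("pics/sz.png",cv2.resize(c,None,fx=4,fy=4,interpolation=cv2.INTER_CUBIC))
E
```

```text
500 (311.0, 188.0) [536.91   0.67  45.  ] depth: [537.59   0.41  42.58] scene px (np.float64(348.8138729357487), np.float64(190.06724764610252))
200 (316.4, 241.6) [437.1    1.66  37.  ] depth: [437.3    1.54  35.8 ] scene px (np.float64(321.8752568650749), np.float64(233.4637847106867))
100 (355.8, 185.6) [536.71 -85.27  33.  ] depth: [536.45 -85.07  33.94] scene px (np.float64(395.087509771248), np.float64(213.3981592125597))
50 (363.2, 245.0) [423.5 -84.   30. ] depth: [423.81 -84.44  27.85] scene px (np.float64(367.194189364264), np.float64(263.59813944497665))
[543.18 228.78  32.  ]
[532.79 295.78  32.  ]
[523.87 351.77  32.  ]
[517.53 396.61  32.  ]
corner [552.36 428.03  33.  ] 78.02452036409005
corner [587.23 191.22  33.  ] 239.36777313769008
corner [511.18 180.22  33.  ] 76.83882897260351
corner [475.3  415.81  33.  ] 238.30562781888617
centre [531.52 303.82  33.  ]
[[ -0.15   0.99]
 [531.49 304.29]] 0.9992304239766817
origin [531.49 304.28] dir y [-0.15  0.99] yaw deg 8.741057151841503
-76.5 [543.11 228.66]
-8.5 [532.78 295.87]
48.0 [524.19 351.72]
93.5 [517.28 396.69]
[[-0.93 -0.38 -0.  ]
 [-0.38  0.93  0.  ]
 [ 0.    0.   -1.  ]]
```

View pics/sz.png

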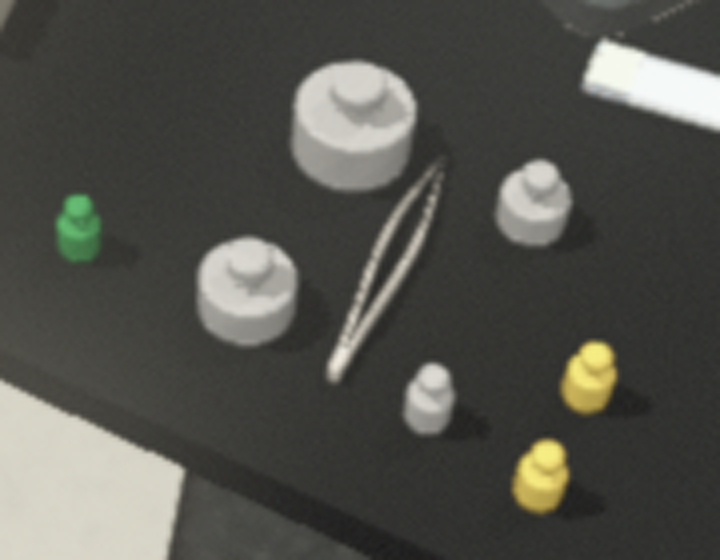

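```bash
python3 - <<'E'
from h import *
D=np.load("pics/top0.npy");K,M=cam("top")
v,u=np.mgrid[0:420,0:560];P=np.stack([(u-K[0,2])/K[0,0],-(v-K[1,2])/K[1,1],-np.ones_like(u,float)],-1)*D[...,None]
P=P@M[:3,:3].T+M[:3,3];P=P[D>0]
np.save("pics/cloud.npy",P)
h={}
for p in P:
    k=(int(p[0]//50*50),int(p[1]//50*50));h[k]=max(h.get(k,-999),int(p[2]))
xs=range(200,900,50);ys=range(500,-600,-50)
print("y\\x",*[f"{x:5d}" for x in xs])
for y in ys:print(f"{y:5d}",*[f"{h.get((x,y),-1):5d}" for x in xs])
E
```

```text
y\x   200   250   300   350   400   450   500   550   600   650   700   750   800   850
  500  -730  -729  -729     4    42    43    42    39    34    35    17   131   121     3
  450  -730  -730  -730     3     5     4     4    17    34    14    15   139   146     4
  400  -729  -728  -730     4     4    37    36    41    40    39     4   147   141     4
  350  -730  -729  -731     3     4    36    36    41    38    41    67    75    87    87
  300  -731  -731  -731     4     5    36    35    40    14    39    66    77    89    89
  250  -731  -729  -729     5     4    37    35    40    13    41    65    77    88    88
  200  -729  -726  -726     3     4    36    37    41    14    39    64    75    87    87
  150  -731  -732  -728     4     3     3    36    40    40    40    44    41     3     4
  100  -725  -731  -728     4     4     4     4     4     4     4   326     5     3     3
   50  -727  -729  -701     3    32     4     4     4    18    16   320   280     4    97
    0  -728  -729  -269     3    39    23    47    32    15   329   328    25    23     3
  -50   560  -268  -25
[... 267 characters left out ...]
 -96     4     3    16    48    82   119   153   172   162    39     4
 -250   139   141   -49     5    71   149   181   220   245   251   260   249     3     4
 -300   121   141   135    15   110   209   248   251   252   258   266   257    -1     5
 -350     8   140   133     4   108   217   251   253   257   266   273    -1    -1     4
 -400    -1   118   109     5    89   205   247   252   257   274   274    -1    -1    -1
 -450    -1    -1  -733     4    60   136    -1    -1    -1    -1    -1    -1    -1    -1
 -500    -1    -1  -734     3    29    35    -1    -1    -1    -1    -1    -1    -1    -1
 -550    -1    -1    -1  -732  -728    -1    -1    -1    -1    -1    -1    -1    -1    -1
```

Call:
drive_tool(steps=[[0,0,-0.04,0,0.045],[0,0,-0.04,0,0.045],[-0.024,0.0257,0,0,0.045],[-0.024,0.0257,0,0,0.045],[-0.024,0.0257,0,0,0.045],[-0.024,0.0257,0,0,0.045],[-0.024,0.0257,0,0,0.045],[-0.024,0.0257,0,0,0.045],[-0.024,0.0257,0,0,0.045],[-0.024,0.0257,0,0,0.045],[-0.024,0.0257,0,0,0.045],[-0.024,0.0257,0,0,0.045],[-0.024,0.0257,0,0,0.045],[-0.024,0.0257,0,0,0.045],[-0.024,0.0257,0,0,0.045],[-0.024,0.0257,0,0,0.045],[-0.024,0.0257,0,0,0.045]])

```text
clock: 1.85
position: [424.0, -83.2, 311.3]
ee_rot: [-0.194, 0.981, 0.0, 0.0]
contact_force: [1.0, 0.1, -1.3]
gripper_width: 45.4
```

Call:
drive_tool(steps=[[0,0,0,-8.49,0.045],[0,0,0,-8.49,0.045],[0,0,0,-8.49,0.045],[0,0,0,-8.49,0.045],[0,0,0,-8.49,0.045],[0,0,0,-8.49,0.045],[0,0,0,-8.49,0.045],[0,0,0,-8.49,0.045],[0,0,0.03,-8.49,0.045],[0,0,0.03,0,0.045],[0,0,0.03,0,0.045],[0,0,0,0,0.045]])

```text
clock: 3.05
position: [420.9, -84.8, 217.6]
ee_rot: [0.759, -0.651, -0.003, 0.003]
contact_force: [0.7, 0.2, 0.1]
gripper_width: 45.4
```

```bash
cat >> h.py <<'E'
def go(t):
    s=arm.read_state();Rm=R.from_quat(s["ee_rot"]).as_matrix()
    d=Rm.T@(np.array(t)-s["position"])
    yaw=np.degrees(np.arctan2(Rm[1,1],Rm[0,1]))%360
    print("clk",s["clock"],"pos",s["position"],"tool shift mm",d,"turn",yaw-188.74,"tilt",np.degrees(np.arccos(-Rm[2,2])),"F",s["contact_force"],"w",s["gripper_width"])
def look(name):
    s=arm.read_state();im,d=arm.get_image("wrist");cv2.imwrite(f"pics/{name}.png",im);np.save(f"pics/{name}.npy",d)
    import pickle;pickle.dump(s,open(f"pics/{name}.pkl","wb"));return s,im,d
E
python3 - <<'E'
from h import *
go([423.5,-84,120])
s,im,d=look("w1")
for n,p in dict(k500=[536.9,.7,45],k200=[437.1,1.7,37],k100=[536.7,-85.3,33],k50=[423.5,-84,30]).items():print(n,proj("wrist",np.array(p),s))
E
```

```text
clk 3.05 pos [420.93 -84.84 217.64] tool shift mm [-0.32 -3.58 97.61] turn -0.043368580588207806 tilt 0.5412165771929842 F [0.67 0.22 0.06] w 45.441813736117304
k500 (np.float64(147.51282401523548), np.float64(256.11257110048064))
k200 (np.float64(247.11652408632034), np.float64(267.074816416411))
k100 (np.float64(156.86510577485507), np.float64(169.63740957750636))
k50 (np.float64(272.2943888443667), np.float64(187.4185279649504))
```

View pics/w1.png

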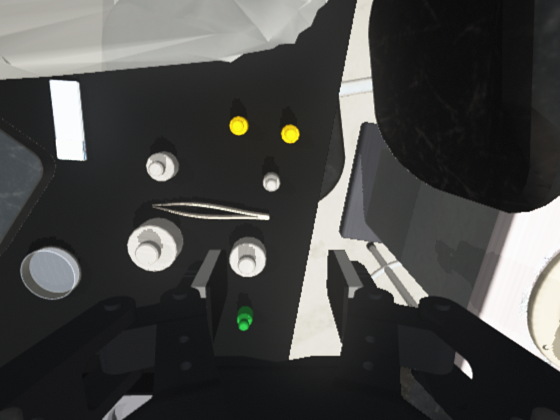

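The wrist picture shows knobs at 500 (147,257), 200 (247,268), 100 (157,170) and 50 (271,188), all within 1 px of the prediction. Descending on the 50 g.

Call:
drive_tool(steps=[[0,-0.0035,0.03,0,0.04],[0,0,0.04,0,0.04],[0,0,0.04,0,0.04],[0,0,0.04,0,0.04],[0,0,0.02,0,0.04],[0,0,0,0,0.04],[0,0,0,0,0.04]])

```text
clock: 3.8
position: [429.4, -84.0, 52.8]
ee_rot: [0.759, -0.651, 0.001, -0.001]
contact_force: [-0.4, -0.6, -0.1]
gripper_width: 39.9
```

```bash
python3 - <<'E'
from h import *
go([423.5,-84,19.5])
E
```

```text
clk 3.8 pos [429.44 -83.98  52.76] tool shift mm [-0.9   5.97 33.24] turn 0.05505522071382529 tilt 0.1638443197777406 F [-0.37 -0.61 -0.07] w 39.94781967050704
```

Call:
drive_tool(steps=[[-0.001,0.003,0.006,0,0.04],[0,0.003,0.006,0,0.04],[0,0,0.006,0,0.04],[0,0,0.004,0,0.04],[0,0,0,0,0.04],[0,0,0,0,0.04]])

```text
clock: 4.4
position: [421.5, -84.1, 29.2]
ee_rot: [0.759, -0.651, -0.0, 0.0]
contact_force: [-0.5, 0.6, 0.3]
gripper_width: 39.8
```

```bash
python3 - <<'E'
from h import *
go([423.5,-84,19.5])
s,im,d=look("w2")
print(proj("wrist",np.array([423.5,-84,30]),s), proj("wrist",s["position"],s))
E
```

```text
clk 4.4 pos [421.47 -84.1   29.25] tool shift mm [ 0.21 -2.02  9.75] turn 0.010875163174688396 tilt 0.012701528581203988 F [-0.48  0.61  0.25] w 39.784837360167536
(np.float64(272.50693236274697), np.float64(268.2731715502229)) (np.float64(276.9231972861173), np.float64(267.9875258256015))
```

View pics/w2.png

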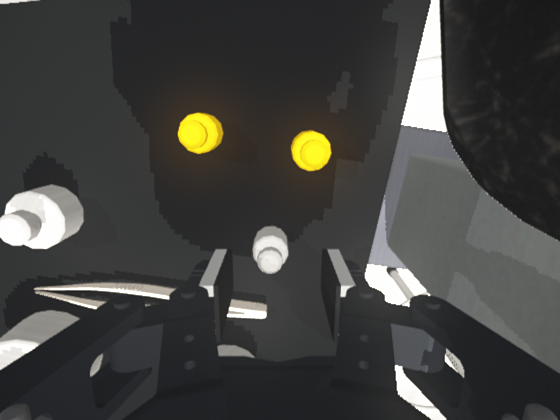

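Call:
drive_tool(steps=[[0.001,-0.002,0.003,0,0.04],[0,0,0.003,0,0.04],[0,0,0.003,0,0.04],[0,0,0,0,0.04],[0,0,0,0,0.04]])

```text
clock: 4.95
position: [423.4, -84.8, 20.2]
ee_rot: [0.759, -0.651, -0.0, 0.0]
contact_force: [-0.7, 0.1, -0.4]
gripper_width: 40.4
```

Call:
drive_tool(steps=[[0,0,0,0,0.025],[0,0,0,0,0.018],[0,0,0,0,0.014],[0,0,0,0,0.01],[0,0,0,0,0.006],[0,0,0,0,0.0],[0,0,0,0,0.0],[0,0,0,0,0.0]])

```text
clock: 5.75
position: [423.8, -84.8, 20.5]
ee_rot: [0.759, -0.651, 0.0, -0.0]
contact_force: [0.4, 0.2, 3.3]
gripper_width: 7.6
```

```bash
python3 - <<'E'
from h import *
go([517.3,396.7,130])
E
```

```text
clk 5.75 pos [423.82 -84.75  20.5 ] tool shift mm [-461.62 -165.7  -109.42] turn 0.009833029535542437 tilt 0.036963289414104754 F [0.42 0.2  3.26] w 7.590145374019589
```

```bash
python3 - <<'E'
from h import *
go([517.3,396.7,130])
s,im,d=look("w3")
im,d=arm.get_image("scene");cv2.imwrite("pics/s3.png",cv2.resize(im[170:330,260:440],None,fx=4,fy=3.6,interpolation=cv2.INTER_CUBIC))
E
```

```text
clk 5.75 pos [423.82 -84.75  20.5 ] tool shift mm [-461.62 -165.7  -109.42] turn 0.009833029535542437 tilt 0.036963289414104754 F [0.42 0.2  3.26] w 7.590145374019589
```

View pics/w3.png

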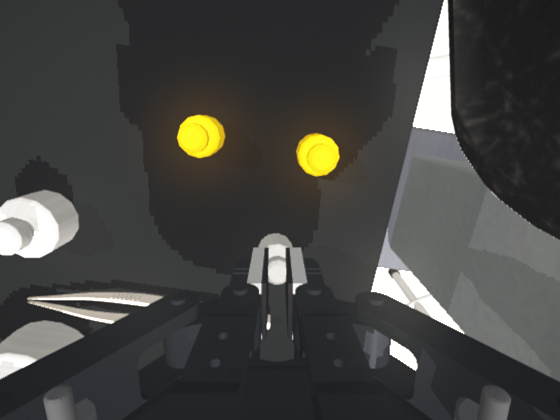

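View pics/s3.png

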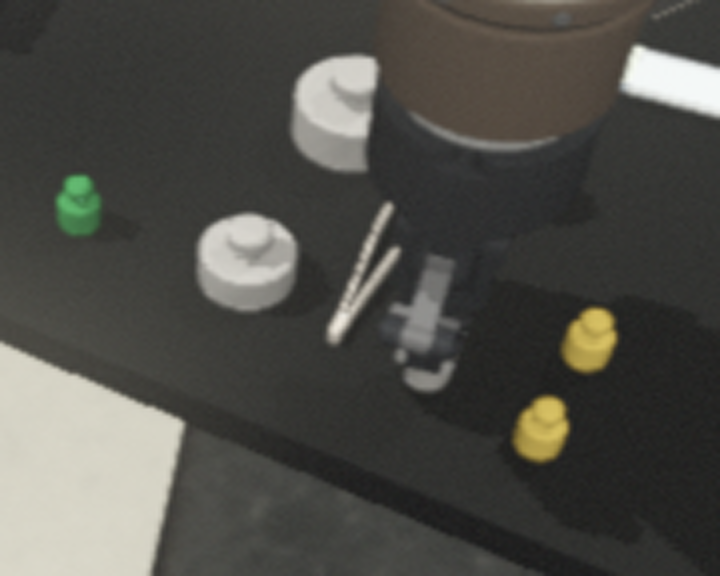

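Call:
drive_tool(steps=[[0,0,-0.003,0,0],[0,0,-0.005,0,0],[0,0,-0.007,0,0],[0,0,0,0,0],[0,0,0,0,0]])

```text
clock: 6.35
position: [423.6, -84.7, 35.6]
ee_rot: [0.759, -0.651, 0.0, -0.0]
contact_force: [-0.3, 1.6, 0.3]
gripper_width: 7.8
```

```bash
python3 - <<'E'
from h import *
go([517.3,396.7,130])
s,im,d=look("w4")
cv2.imwrite("pics/w4z.png",cv2.resize(im[200:360,190:370],None,fx=4,fy=3.6,interpolation=cv2.INTER_CUBIC))
im,d=arm.get_image("scene");cv2.imwrite("pics/s4.png",cv2.resize(im[220:300,340:420],None,fx=7,fy=7,interpolation=cv2.INTER_CUBIC))
E
```

```text
clk 6.35 pos [423.6  -84.74  35.59] tool shift mm [-461.62 -165.83  -94.26] turn -0.0005178829668750495 tilt 0.037933261365639966 F [-0.31  1.58  0.34] w 7.772123969989396
```

View pics/w4z.png

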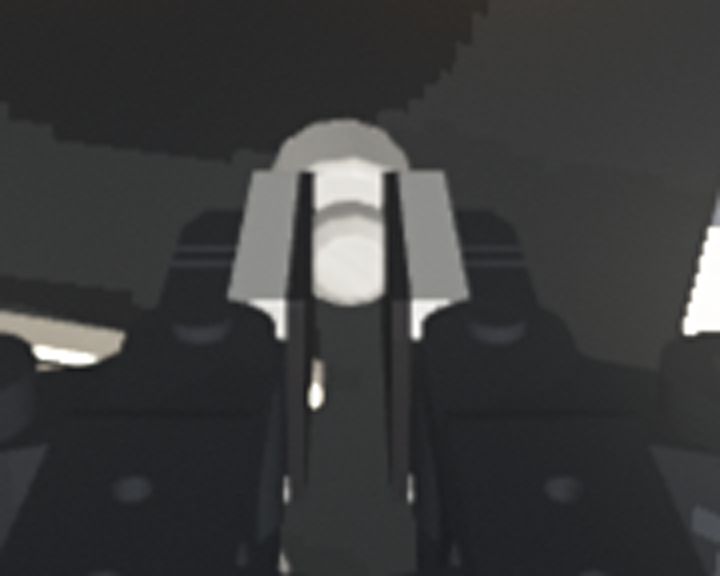

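View pics/s4.png

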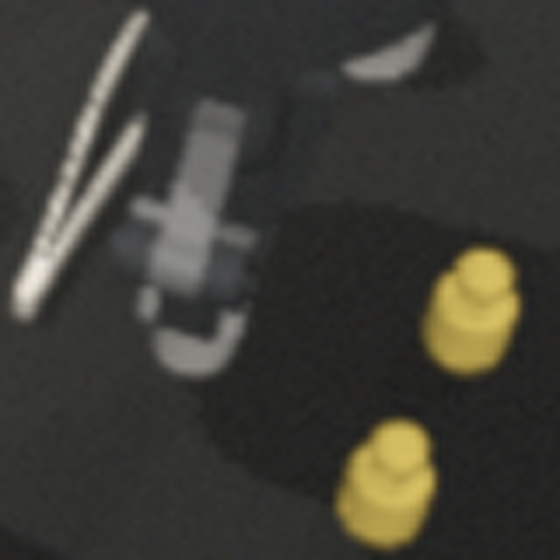

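Call:
drive_tool(steps=[[0,0,-0.02,0,0],[-0.01,-0.0036,-0.025,0,0],[-0.02,-0.007,-0.02,0,0],[-0.03,-0.011,-0.009,0,0],[-0.036,-0.013,0,0,0],[-0.036,-0.013,0,0,0],[-0.036,-0.013,0,0,0],[-0.036,-0.013,0,0,0],[-0.036,-0.013,0,0,0],[-0.036,-0.013,0,0,0],[-0.036,-0.013,0,0,0],[-0.036,-0.013,0,0,0],[-0.036,-0.013,0,0,0],[-0.031,-0.011,0,0,0],[-0.026,-0.009,0,0,0],[-0.014,-0.006,0,0,0],[-0.006,-0.002,0,0,0],[0,0,0,0,0],[0,0,0,0,0]])

```text
clock: 8.35
position: [517.7, 395.2, 108.9]
ee_rot: [0.759, -0.651, -0.0, 0.001]
contact_force: [-0.7, -0.0, -0.7]
gripper_width: 7.9
```

```bash
python3 - <<'E'
from h import *
go([517.3,396.7,70])
s,im,d=look("w5")
o=np.array([531.49,304.28]);dd=np.array([-.15195,.98839])
for q in (-76.5,-8.5,48,93.5):print(q,proj("wrist",np.append(o+dd*q,32),s))
E
```

```text
clk 8.35 pos [517.68 395.21 108.9 ] tool shift mm [-1.57  0.1  38.89] turn -0.031211851349695507 tilt 0.08702618346043764 F [-0.67 -0.02 -0.73] w 7.876483628469352
-76.5 (np.float64(276.70747239543635), np.float64(-74.16042489522752))
-8.5 (np.float64(276.80499873254894), np.float64(59.55013257779825))
48 (np.float64(276.8740535739297), np.float64(154.22570033336544))
93.5 (np.float64(276.92327465476694), np.float64(221.7087859594088))
```

View pics/w5.png

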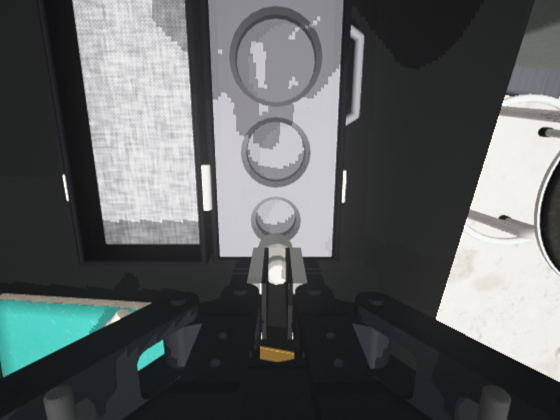

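```bash
python3 - <<'E'
from h import *
import pickle
s=pickle.load(open("pics/w5.pkl","rb"))
im=cv2.imread("pics/w5.png");cv2.imwrite("pics/w5z.png",cv2.resize(im[180:320,200:360],None,fx=4.5,fy=4.2,interpolation=cv2.INTER_CUBIC))
for dx in (-3,-1.5,0,1.5,3):
  m=R.from_quat(s["ee_rot"]).as_matrix()
  print(dx,proj("wrist",s["position"]+m@np.array([dx,0,-9.5]),s))
E
```

```text
-3 (np.float64(276.9453444623773), np.float64(283.7137809564944))
-1.5 (np.float64(276.94487301796875), np.float64(280.56740537593316))
0 (np.float64(276.94439905910474), np.float64(277.40424855736285))
1.5 (np.float64(276.943922565615), np.float64(274.2241758873525))
3 (np.float64(276.94344351711356), np.float64(271.02705130884556))
```

View pics/w5z.png

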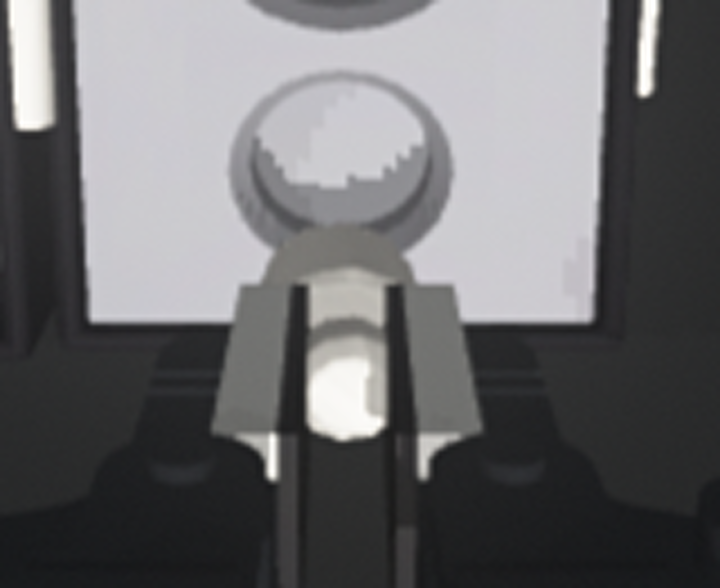

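Call:
drive_tool(steps=[[-0.0015,0,0.01,0,0],[0,0,0.015,0,0],[0,0,0.015,0,0],[0,0,0.01,0,0],[0,0,0.006,0,0],[0,0,0.004,0,0],[0,0,0,0,0],[0,0,0,0,0]])

```text
clock: 9.2
position: [518.2, 397.9, 49.8]
ee_rot: [0.759, -0.651, 0.0, -0.0]
contact_force: [-0.2, 0.8, -0.1]
gripper_width: 7.6
```

```bash
python3 - <<'E'
from h import *
go([517.3,396.7,38.5])
s,im,d=look("w6")
cv2.imwrite("pics/w6z.png",cv2.resize(im[180:320,200:360],None,fx=4.5,fy=4.2,interpolation=cv2.INTER_CUBIC))
E
```

```text
clk 9.2 pos [518.17 397.92  49.81] tool shift mm [ 1.08  1.06 11.31] turn 0.008910807481527172 tilt 0.0558410404959863 F [-0.17  0.78 -0.06] w 7.5830724034720545
```

View pics/w6z.png

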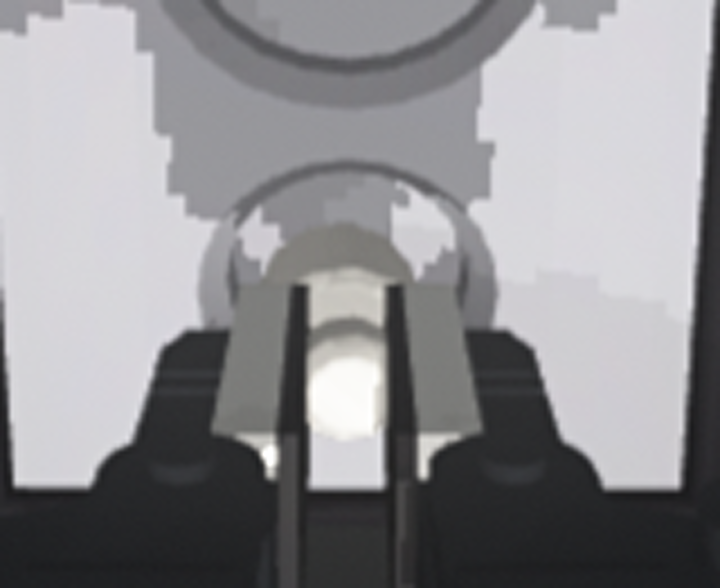

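Call:
drive_tool(steps=[[0.001,0.001,0.003,0,0],[0,0,0.003,0,0],[0,0,0.002,0,0],[0,0,0.001,0,0],[0,0,0.001,0,0],[0,0,0,0,0],[0,0,0,0,0]])

```text
clock: 9.95
position: [517.1, 396.6, 39.3]
ee_rot: [0.759, -0.651, 0.0, -0.0]
contact_force: [-0.2, 0.7, -0.7]
gripper_width: 7.7
```

Call:
drive_tool(steps=[[0,0,0.0005,0,0],[0,0,0.0005,0,0],[0,0,0,0,0],[0,0,0,0,0]])

```text
clock: 10.35
position: [517.3, 396.7, 38.7]
ee_rot: [0.759, -0.651, 0.0, -0.0]
contact_force: [0.1, 0.4, 2.4]
gripper_width: 7.5
```

Call:
drive_tool(steps=[[0,0,0,0,0.012],[0,0,0,0,0.016],[0,0,0,0,0.022],[0,0,0,0,0.03],[0,0,0,0,0.035],[0,0,-0.01,0,0.04],[0,0,-0.03,0,0.045],[0,0,-0.03,0,0.045],[0,0,0,0,0.045]])

```text
clock: 11.25
position: [519.6, 398.9, 114.5]
ee_rot: [0.759, -0.651, 0.001, -0.005]
contact_force: [0.5, -0.8, -0.6]
gripper_width: 44.8
```

```bash
python3 - <<'E'
from h import *
go([536.9,-85,110])
s,im,d=look("w7")
E
```

```text
clk 11.25 pos [519.56 398.89 114.51] tool shift mm [480.85  57.03   1.07] turn 0.07144309613184419 tilt 0.626392635084878 F [ 0.5 -0.8 -0.6] w 44.84429902268628
```

View pics/w7.png

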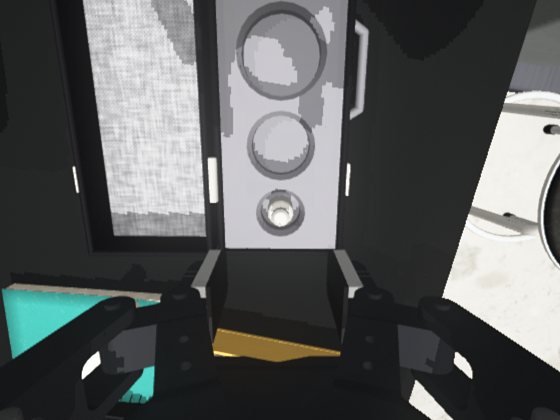

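The 50 stands in its recess at (280,210). Next the 100 g.

Call:
drive_tool(steps=[[0.015,0.001,0,0,0.045],[0.03,0.003,0,0,0.045],[0.04,0.005,0,0,0.045],[0.04,0.005,0,0,0.045],[0.04,0.005,0,0,0.045],[0.04,0.005,0,0,0.045],[0.04,0.005,0,0,0.045],[0.04,0.005,0,0,0.045],[0.04,0.005,0,0,0.045],[0.04,0.005,0,0,0.045],[0.04,0.005,0,0,0.045],[0.035,0.004,0,0,0.04],[0.025,0.003,0.01,0,0.04],[0.012,0.002,0.02,0,0.04],[0.004,0,0.02,0,0.04],[0,0,0.01,0,0.04],[0,0,0,0,0.04],[0,0,0,0,0.04]])

```text
clock: 13.1
position: [532.8, -87.6, 48.5]
ee_rot: [0.759, -0.651, 0.0, 0.0]
contact_force: [0.5, 0.2, 1.1]
gripper_width: 39.8
```

```bash
python3 - <<'E'
from h import *
go([536.7,-85.3,21.5])
s,im,d=look("w8")
print(proj("wrist",np.array([536.7,-85.3,33]),s))
E
```

```text
clk 13.1 pos [532.84 -87.57  48.48] tool shift mm [-1.66 -4.17 26.97] turn 0.04518040230158249 tilt 0.01908008581825989 F [0.48 0.21 1.07] w 39.81024412862171
(np.float64(268.6302547930727), np.float64(257.88867923206817))
```

View pics/w8.png

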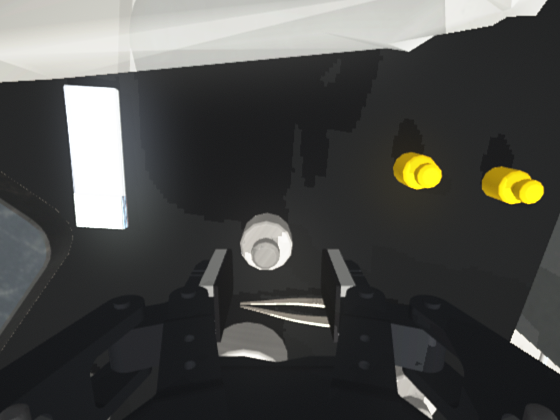

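Call:
drive_tool(steps=[[-0.0015,-0.005,0.008,0,0.04],[0,0,0.008,0,0.04],[0,0,0.006,0,0.04],[0,0,0.004,0,0.04],[0,0,0,0,0.04],[0,0,0,0,0.04]])

```text
clock: 13.75
position: [537.6, -85.5, 22.2]
ee_rot: [0.759, -0.651, -0.0, 0.0]
contact_force: [-0.1, 0.2, -0.1]
gripper_width: 40.0
```

Call:
drive_tool(steps=[[0,0,0.0007,0,0.028],[0,0,0,0,0.022],[0,0,0,0,0.017],[0,0,0,0,0.012],[0,0,0,0,0.006],[0,0,0,0,0.0],[0,0,0,0,0.0],[0,0,0,0,0.0]])

```text
clock: 14.55
position: [538.0, -85.4, 22.0]
ee_rot: [0.759, -0.651, 0.0, -0.0]
contact_force: [0.9, -0.0, 2.8]
gripper_width: 11.1
```

```bash
python3 - <<'E'
from h import *
go([536.7,-85.3,21.5])
s,im,d=look("w9")
cv2.imwrite("pics/w9z.png",cv2.resize(im[180:320,200:360],None,fx=4.5,fy=4.2,interpolation=cv2.INTER_CUBIC))
E
```

```text
clk 14.55 pos [538.   -85.42  21.97] tool shift mm [-0.32  1.27  0.47] turn 0.018677884784125354 tilt 0.058503434486653155 F [ 0.86 -0.04  2.8 ] w 11.146679344709769
```

View pics/w9z.png

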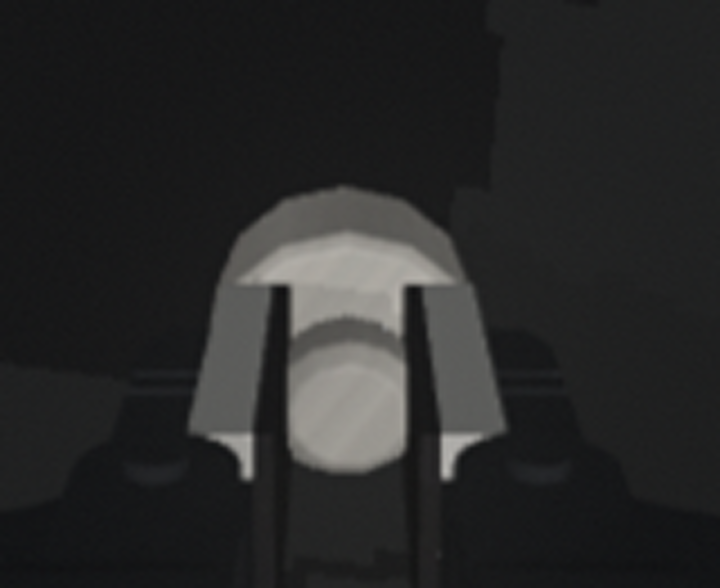

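Call:
drive_tool(steps=[[0,0,-0.004,0,0],[0,0,-0.01,0,0],[0,0,-0.02,0,0],[-0.01,-0.001,-0.025,0,0],[-0.02,-0.0025,-0.02,0,0],[-0.03,-0.004,-0.01,0,0],[-0.036,-0.0045,0,0,0],[-0.036,-0.0045,0,0,0],[-0.036,-0.0045,0,0,0],[-0.036,-0.0045,0,0,0],[-0.036,-0.0045,0,0,0],[-0.036,-0.0045,0,0,0],[-0.036,-0.0045,0,0,0],[-0.036,-0.0045,0,0,0],[-0.034,-0.004,0,0,0],[-0.026,-0.003,0,0,0],[-0.017,-0.0015,0,0,0],[-0.008,-0.001,0,0,0],[0,0,0,0,0],[0,0,0,0,0]])

```text
clock: 16.6
position: [523.9, 349.5, 110.5]
ee_rot: [0.759, -0.651, -0.0, 0.001]
contact_force: [-0.6, -0.1, -1.0]
gripper_width: 11.0
```

```bash
python3 - <<'E'
from h import *
go([524.2,351.7,40])
E
```

```text
clk 16.6 pos [523.94 349.46 110.53] tool shift mm [-2.21 -0.66 70.52] turn -0.048353069439116325 tilt 0.06166464794202939 F [-0.57 -0.13 -0.98] w 11.000985445896395
```

Call:
drive_tool(steps=[[-0.001,0,0.01,0,0],[0,0,0.015,0,0],[0,0,0.015,0,0],[0,0,0.01,0,0],[0,0,0.006,0,0],[0,0,0.004,0,0],[0,0,0,0,0],[0,0,0,0,0]])

```text
clock: 17.4
position: [524.3, 351.8, 51.1]
ee_rot: [0.759, -0.651, 0.0, -0.0]
contact_force: [-0.8, 0.9, 0.2]
gripper_width: 11.1
```

```bash
python3 - <<'E'
from h import *
go([524.2,351.7,40])
s,im,d=look("w10")
cv2.imwrite("pics/w10z.png",cv2.resize(im[160:320,190:370],None,fx=4,fy=3.7,interpolation=cv2.INTER_CUBIC))
E
```

```text
clk 17.4 pos [524.28 351.78  51.1 ] tool shift mm [ 0.07  0.1  11.1 ] turn 0.009703643390452044 tilt 0.056387490711852506 F [-0.85  0.91  0.22] w 11.101005655307695
```

View pics/w10z.png

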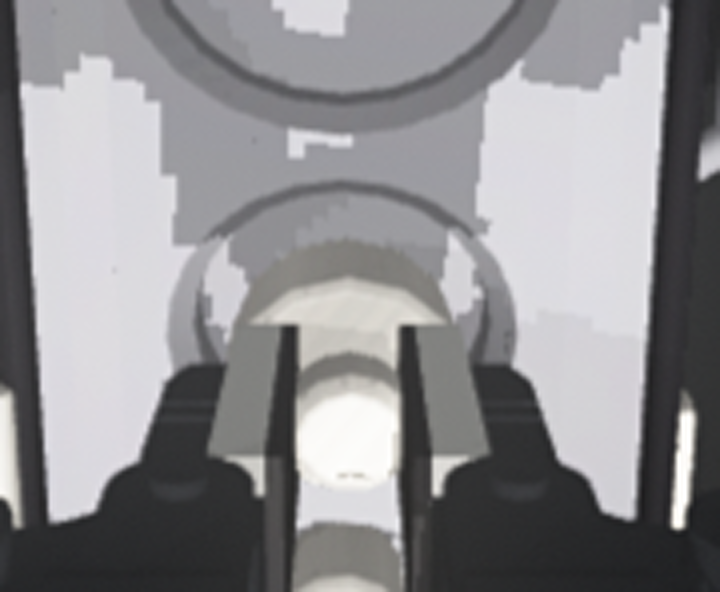

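Centred over its recess, with the 50 visible behind it. Lowering.

Call:
drive_tool(steps=[[0,0,0.003,0,0],[0,0,0.003,0,0],[0,0,0.002,0,0],[0,0,0.0015,0,0],[0,0,0.001,0,0],[0,0,0,0,0],[0,0,0,0,0]])

```text
clock: 18.15
position: [523.9, 351.5, 40.1]
ee_rot: [0.759, -0.651, -0.0, 0.0]
contact_force: [0.4, 0.3, -1.3]
gripper_width: 11.0
```

Call:
drive_tool(steps=[[0,0,0.0005,0,0],[0,0,0.0005,0,0],[0,0,0,0,0],[0,0,0,0,0]])

```text
clock: 18.55
position: [524.2, 351.7, 39.9]
ee_rot: [0.759, -0.651, 0.0, -0.0]
contact_force: [-1.5, -1.5, 5.0]
gripper_width: 11.0
```

Contact (5 N). Releasing.

Call:
drive_tool(steps=[[0,0,0,0,0.014],[0,0,0,0,0.019],[0,0,0,0,0.025],[0,0,0,0,0.032],[0,0,0,0,0.037],[0,0,-0.01,0,0.042],[0,0,-0.03,0,0.045],[0,0,-0.03,0,0.045],[0,0,0,0,0.045],[0,0,0,0,0.045]])

```text
clock: 19.55
position: [524.2, 351.9, 110.5]
ee_rot: [0.759, -0.651, -0.0, -0.001]
contact_force: [-0.4, -0.3, -0.0]
gripper_width: 44.7
```

```bash
python3 - <<'E'
from h import *
go([437.1,1.7,110])
s,im,d=look("w11")
E
```

```text
clk 19.55 pos [524.17 351.95 110.52] tool shift mm [332.97 139.24  -0.35] turn -0.007975738208926941 tilt 0.1477612450910003 F [-0.43 -0.29 -0.02] w 44.72124944948131
```

View pics/w11.png

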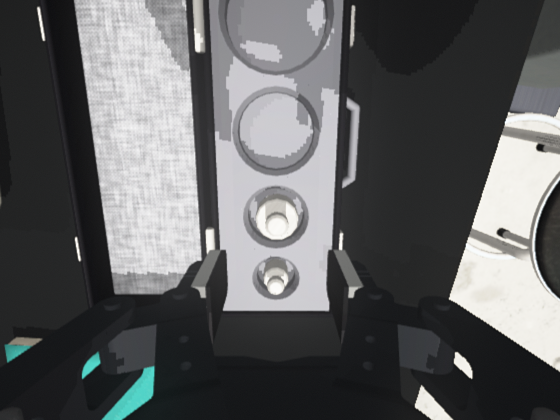

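Both the 100 at (276,215) and the 50 at (275,277) are seated and upright. Now the 200.

Call:
drive_tool(steps=[[0.01,0.004,0,0,0.045],[0.025,0.01,0,0,0.045],[0.036,0.015,0,0,0.045],[0.036,0.015,0,0,0.045],[0.036,0.015,0,0,0.045],[0.036,0.015,0,0,0.045],[0.036,0.015,0,0,0.045],[0.036,0.015,0,0,0.045],[0.036,0.015,0,0,0.045],[0.025,0.011,0.01,0,0.045],[0.015,0.006,0.02,0,0.045],[0.006,0.003,0.02,0,0.045],[0,0,0.01,0,0.045],[0,0,0,0,0.045],[0,0,0,0,0.045]])

```text
clock: 21.1
position: [437.5, 1.6, 49.2]
ee_rot: [0.759, -0.651, 0.0, 0.0]
contact_force: [0.5, 1.1, 0.2]
gripper_width: 45.1
```

```bash
python3 - <<'E'
from h import *
go([437.1,1.7,24.5])
s,im,d=look("w12")
print(proj("wrist",np.array([437.1,1.7,37]),s))
E
```

```text
clk 21.1 pos [437.51   1.6   49.22] tool shift mm [-0.17  0.39 24.72] turn 0.0496381888329438 tilt 0.013788558185766714 F [0.46 1.12 0.16] w 45.121978730209804
(np.float64(277.6817919043246), np.float64(257.69956691350524))
```

View pics/w12.png

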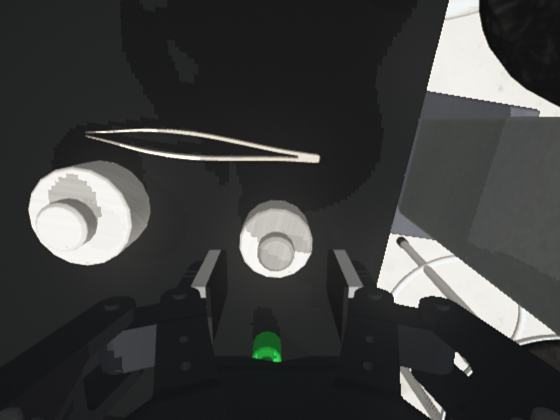

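Call:
drive_tool(steps=[[0,0,0.008,0,0.045],[0,0,0.008,0,0.045],[0,0,0.006,0,0.045],[0,0,0.003,0,0.045],[0,0,0,0,0.045],[0,0,0,0,0.045]])

```text
clock: 21.75
position: [437.3, 1.3, 24.0]
ee_rot: [0.759, -0.651, -0.0, 0.0]
contact_force: [0.3, -0.7, 0.4]
gripper_width: 45.0
```

Call:
drive_tool(steps=[[0,0,-0.0005,0,0.032],[0,0,0,0,0.026],[0,0,0,0,0.021],[0,0,0,0,0.016],[0,0,0,0,0.008],[0,0,0,0,0.0],[0,0,0,0,0.0],[0,0,0,0,0.0]])

```text
clock: 22.55
position: [437.9, 1.5, 25.0]
ee_rot: [0.759, -0.651, 0.0, -0.001]
contact_force: [1.2, 0.2, 3.9]
gripper_width: 15.6
```

```bash
python3 - <<'E'
from h import *
go([532.8,295.8,110])
s,im,d=look("w13")
cv2.imwrite("pics/w13z.png",cv2.resize(im[160:320,190:370],None,fx=4,fy=3.7,interpolation=cv2.INTER_CUBIC))
E
```

```text
clk 22.55 pos [437.86   1.5   25.  ] tool shift mm [-276.39 -138.81  -84.77] turn 0.028092785441316437 tilt 0.08276765278107144 F [1.22 0.24 3.94] w 15.587361899316518
```

View pics/w13z.png

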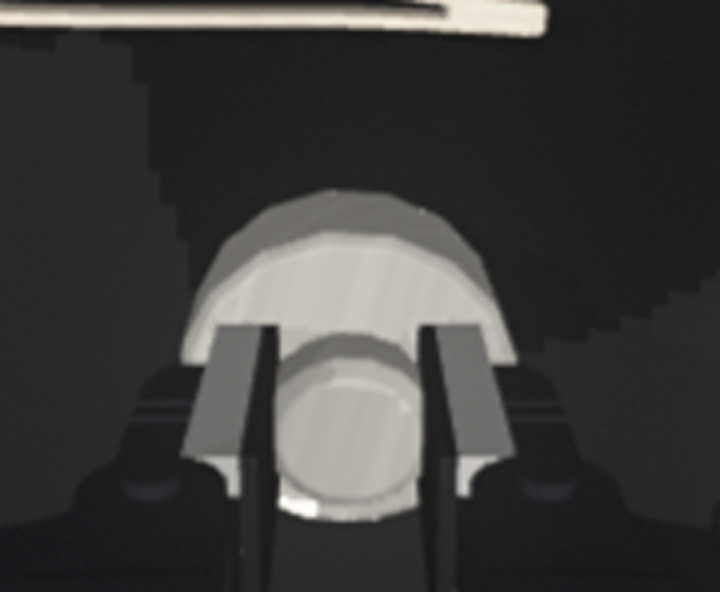

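Call:
drive_tool(steps=[[0,0,-0.004,0,0],[0,0,-0.01,0,0],[0,0,-0.02,0,0],[-0.006,-0.003,-0.025,0,0],[-0.014,-0.007,-0.02,0,0],[-0.022,-0.011,-0.01,0,0],[-0.028,-0.014,0,0,0],[-0.028,-0.014,0,0,0],[-0.028,-0.014,0,0,0],[-0.028,-0.014,0,0,0],[-0.028,-0.014,0,0,0],[-0.028,-0.014,0,0,0],[-0.026,-0.014,0,0,0],[-0.022,-0.012,0,0,0],[-0.013,-0.006,0,0,0],[-0.007,-0.002,0,0,0],[0,0,0,0,0],[0,0,0,0,0]])

```text
clock: 24.4
position: [531.6, 296.1, 113.4]
ee_rot: [0.759, -0.651, -0.0, 0.001]
contact_force: [-0.8, 0.2, -3.2]
gripper_width: 15.2
```

```bash
python3 - <<'E'
from h import *
go([532.8,295.8,43])
E
```

```text
clk 24.4 pos [531.59 296.13 113.43] tool shift mm [ 0.47 -1.25 70.43] turn -0.032939787474219884 tilt 0.09205768673932137 F [-0.78  0.18 -3.18] w 15.236643249970527
```

Call:
drive_tool(steps=[[0.001,-0.001,0.01,0,0],[0,0,0.015,0,0],[0,0,0.015,0,0],[0,0,0.01,0,0],[0,0,0.006,0,0],[0,0,0.004,0,0],[0,0,0,0,0],[0,0,0,0,0]])

```text
clock: 25.2
position: [533.8, 296.6, 54.1]
ee_rot: [0.759, -0.651, 0.0, -0.0]
contact_force: [-0.5, 0.5, -3.1]
gripper_width: 15.7
```

```bash
python3 - <<'E'
from h import *
go([532.8,295.8,43])
s,im,d=look("w14")
cv2.imwrite("pics/w14z.png",cv2.resize(im[160:320,190:370],None,fx=4,fy=3.7,interpolation=cv2.INTER_CUBIC))
E
```

```text
clk 25.2 pos [533.79 296.58  54.08] tool shift mm [ 0.62  1.11 11.07] turn 0.013874750289687654 tilt 0.055461000696520435 F [-0.48  0.48 -3.13] w 15.739015478234387
```

View pics/w14z.png

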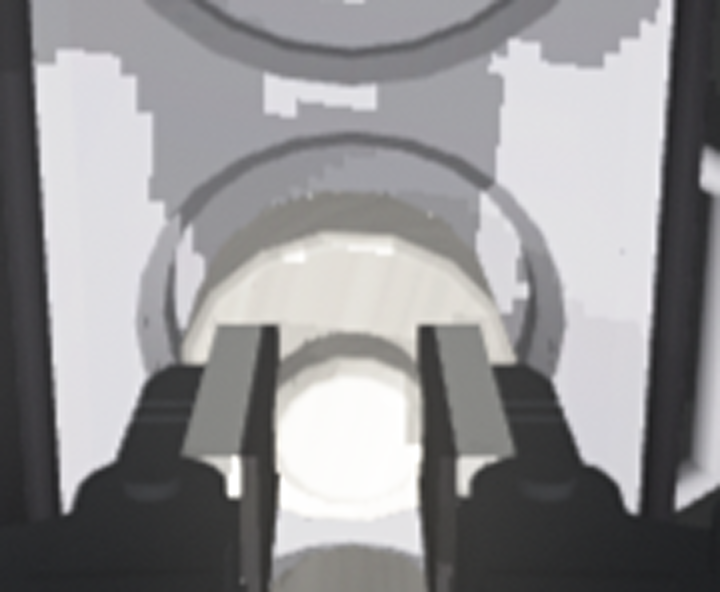

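Centred over the 200 recess. Lowering.

Call:
drive_tool(steps=[[0.0005,0.001,0.003,0,0],[0,0,0.003,0,0],[0,0,0.002,0,0],[0,0,0.0015,0,0],[0,0,0.001,0,0],[0,0,0.0005,0,0],[0,0,0,0,0],[0,0,0,0,0]])

```text
clock: 26.05
position: [532.7, 295.8, 43.1]
ee_rot: [0.759, -0.651, 0.0, -0.0]
contact_force: [-0.8, 0.2, 1.4]
gripper_width: 15.5
```

Call:
drive_tool(steps=[[0,0,0.0003,0,0],[0,0,0,0,0.018],[0,0,0,0,0.023],[0,0,0,0,0.029],[0,0,0,0,0.036],[0,0,0,0,0.042],[0,0,-0.01,0,0.045],[0,0,-0.03,0,0.05],[0,0,-0.03,0,0.05],[0,0,0,0,0.05],[0,0,0,0,0.05]])

```text
clock: 27.15
position: [532.8, 296.1, 113.7]
ee_rot: [0.759, -0.651, 0.0, -0.001]
contact_force: [-0.6, 0.0, 0.2]
gripper_width: 50.0
```

```bash
python3 - <<'E'
from h import *
go([536.9,0.7,120])
s,im,d=look("w15")
E
```

```text
clk 27.15 pos [532.82 296.07 113.72] tool shift mm [292.55  40.81  -6.87] turn -0.0063209932423831106 tilt 0.15202148626333103 F [-0.62  0.    0.16] w 50.03309214198557
```

View pics/w15.png

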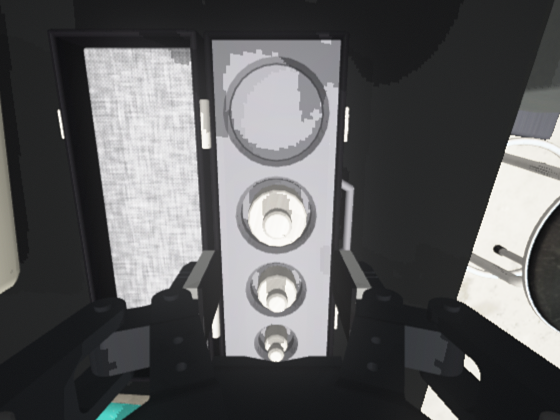

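The 200 at (277,217), the 100 and the 50 are all upright in their recesses. Last is the 500.

Call:
drive_tool(steps=[[0.01,0.001,0,0,0.05],[0.022,0.003,0,0,0.05],[0.032,0.0045,0,0,0.05],[0.034,0.005,0,0,0.05],[0.034,0.005,0,0,0.05],[0.034,0.005,0,0,0.05],[0.034,0.005,0,0,0.05],[0.034,0.005,0,0,0.05],[0.026,0.0035,0.01,0,0.05],[0.018,0.002,0.015,0,0.05],[0.01,0.001,0.015,0,0.05],[0.004,0.0005,0.01,0,0.05],[0,0,0,0,0.05],[0,0,0,0,0.05]])

```text
clock: 28.6
position: [536.8, 0.7, 62.3]
ee_rot: [0.759, -0.651, 0.0, 0.0]
contact_force: [0.2, 0.3, 0.6]
gripper_width: 49.8
```

```bash
python3 - <<'E'
from h import *
go([536.9,0.7,31.5])
s,im,d=look("w16")
print(proj("wrist",np.array([536.9,.7,45]),s))
E
```

```text
clk 28.6 pos [536.85   0.74  62.33] tool shift mm [ 0.04 -0.06 30.83] turn 0.0077784822030935175 tilt 0.021638100982837485 F [0.2  0.29 0.56] w 49.75973642742049
(np.float64(276.7902069449925), np.float64(253.31224364568413))
```

View pics/w16.png

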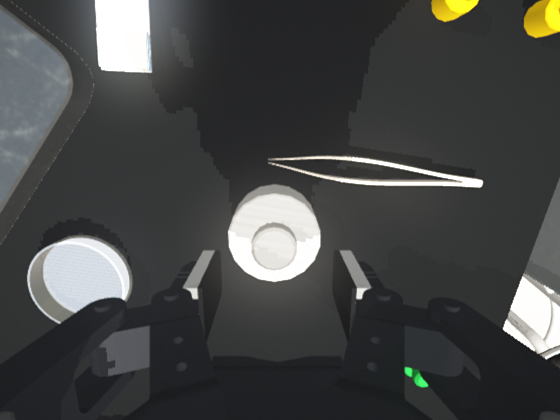

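Knob at (274,246), centred between the pads given the known camera bias.

Call:
drive_tool(steps=[[0,0,0.01,0,0.05],[0,0,0.009,0,0.05],[0,0,0.007,0,0.05],[0,0,0.004,0,0.05],[0,0,0.001,0,0.05],[0,0,0,0,0.05],[0,0,0,0,0.05]])

```text
clock: 29.35
position: [537.2, 1.0, 31.5]
ee_rot: [0.759, -0.651, 0.0, -0.0]
contact_force: [-0.0, 0.1, 0.1]
gripper_width: 50.2
```

Call:
drive_tool(steps=[[0,0,0,0,0.038],[0,0,0,0,0.031],[0,0,0,0,0.026],[0,0,0,0,0.02],[0,0,0,0,0.01],[0,0,0,0,0.0],[0,0,0,0,0.0],[0,0,0,0,0.0]])

```text
clock: 30.15
position: [538.2, 1.2, 32.0]
ee_rot: [0.759, -0.651, 0.001, -0.001]
contact_force: [3.6, 0.1, 4.2]
gripper_width: 20.8
```

```bash
python3 - <<'E'
from h import *
go([543.1,228.7,130])
s,im,d=look("w17")
cv2.imwrite("pics/w17z.png",cv2.resize(im[160:320,190:370],None,fx=4,fy=3.7,interpolation=cv2.INTER_CUBIC))
E
```

```text
clk 30.15 pos [538.22   1.22  32.02] tool shift mm [-224.07  -39.82  -97.86] turn 0.036264782699191755 tilt 0.16773035264497577 F [3.6  0.14 4.17] w 20.75438543231713
```

View pics/w17z.png

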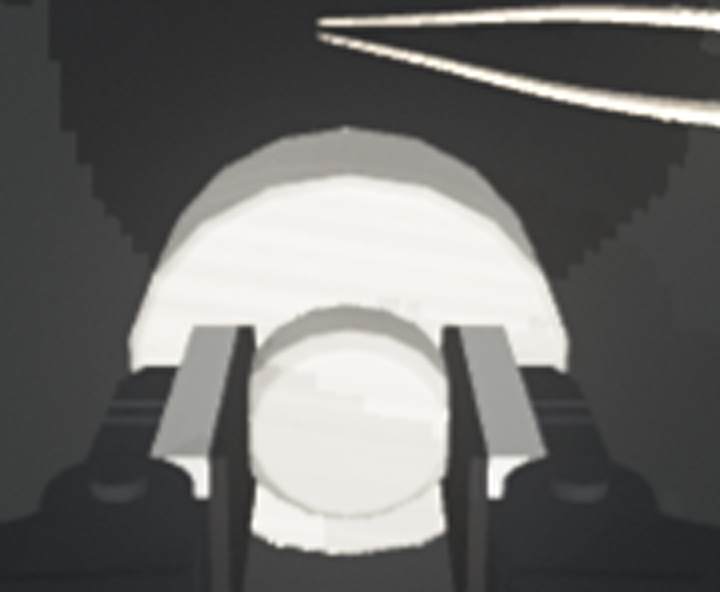

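Call:
drive_tool(steps=[[0,0,-0.003,0,0],[0,0,-0.006,0,0],[0,0,-0.012,0,0],[0,0,-0.02,0,0],[-0.006,-0.001,-0.02,0,0],[-0.014,-0.0025,-0.02,0,0],[-0.02,-0.0035,-0.01,0,0],[-0.025,-0.0045,0,0,0],[-0.025,-0.0045,0,0,0],[-0.025,-0.0045,0,0,0],[-0.025,-0.0045,0,0,0],[-0.025,-0.0045,0,0,0],[-0.022,-0.004,0,0,0],[-0.018,-0.003,0,0,0],[-0.012,-0.002,0,0,0],[-0.007,-0.001,0,0,0],[0,0,0,0,0],[0,0,0,0,0]])

```text
clock: 32.0
position: [541.6, 227.6, 122.2]
ee_rot: [0.759, -0.651, -0.0, 0.001]
contact_force: [1.5, 0.3, -4.9]
gripper_width: 20.8
```

```bash
python3 - <<'E'
from h import *
go([543.1,228.7,50])
E
```

```text
clk 32.0 pos [541.57 227.64 122.15] tool shift mm [-0.85 -1.75 72.15] turn -0.026983035778158637 tilt 0.06591921788760598 F [ 1.5   0.32 -4.87] w 20.771975386457687
```

Call:
drive_tool(steps=[[0,-0.001,0.01,0,0],[0,0,0.015,0,0],[0,0,0.015,0,0],[0,0,0.01,0,0],[0,0,0.006,0,0],[0,0,0.004,0,0],[0,0,0,0,0],[0,0,0,0,0]])

```text
clock: 32.8
position: [543.3, 228.7, 62.8]
ee_rot: [0.759, -0.651, 0.0, -0.001]
contact_force: [1.0, 0.8, -4.4]
gripper_width: 20.8
```

```bash
python3 - <<'E'
from h import *
go([543.1,228.7,50])
s,im,d=look("w18")
cv2.imwrite("pics/w18z.png",cv2.resize(im[160:320,190:370],None,fx=4,fy=3.7,interpolation=cv2.INTER_CUBIC))
E
```

```text
clk 32.8 pos [543.3  228.73  62.8 ] tool shift mm [ 0.01  0.22 12.8 ] turn 0.013614060042698384 tilt 0.06258340270215394 F [ 0.98  0.75 -4.4 ] w 20.803992324076127
```

View pics/w18z.png

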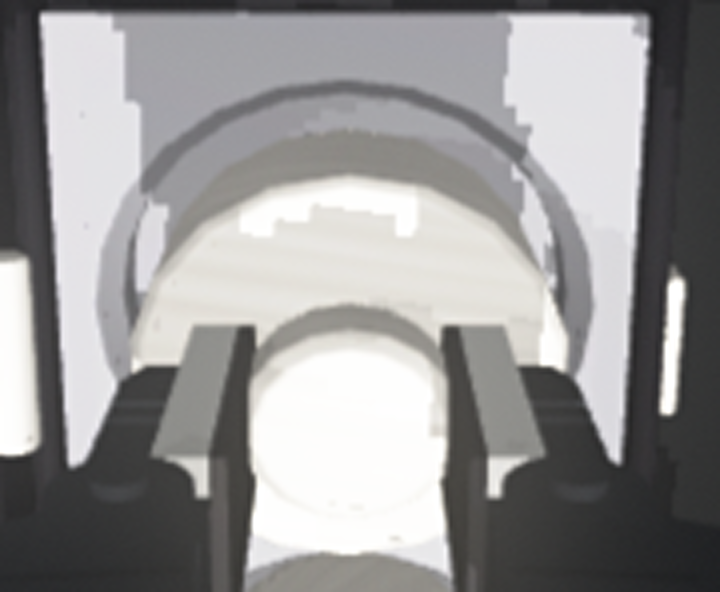

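Centred. Lowering.

Call:
drive_tool(steps=[[0,0,0.004,0,0],[0,0,0.003,0,0],[0,0,0.002,0,0],[0,0,0.0015,0,0],[0,0,0.001,0,0],[0,0,0.0005,0,0],[0,0,0,0,0],[0,0,0,0,0]])

```text
clock: 33.65
position: [543.0, 228.6, 50.4]
ee_rot: [0.759, -0.651, 0.0, -0.0]
contact_force: [0.9, 0.2, -3.6]
gripper_width: 20.9
```

Call:
drive_tool(steps=[[0,0,0.0004,0,0],[0,0,0.0004,0,0],[0,0,0,0,0],[0,0,0,0,0]])

```text
clock: 34.05
position: [543.1, 228.6, 50.1]
ee_rot: [0.759, -0.651, 0.0, -0.0]
contact_force: [-0.6, -0.6, 0.3]
gripper_width: 20.6
```

Call:
drive_tool(steps=[[0,0,0.0004,0,0],[0,0,0,0,0],[0,0,0,0,0.023],[0,0,0,0,0.028],[0,0,0,0,0.034],[0,0,0,0,0.041],[0,0,0,0,0.047],[0,0,-0.01,0,0.05],[0,0,-0.03,0,0.05],[0,0,-0.04,0,0.05],[0,0,-0.03,0,0.05],[-0.02,0.01,-0.03,0,0.05],[-0.03,0,0,0,0.05],[-0.03,0,0,0,0.05],[-0.03,0,0,0,0.05],[0,0,0,0,0.05],[0,0,0,0,0.05]])

```text
clock: 35.75
position: [516.0, 336.1, 189.5]
ee_rot: [0.759, -0.651, 0.0, -0.0]
contact_force: [-0.4, -0.8, -0.1]
gripper_width: 50.0
```

```bash
python3 - <<'E'
from h import *
go([543.1,228.7,50])
s,im,d=look("w19")
K,M=cam("wrist",s)
for n,p in dict(k500=[543.1,228.7,63],k200=[532.8,295.9,55],k100=[524.2,351.7,51],k50=[517.3,396.7,48]).items():
    u,v=proj("wrist",np.array(p),s);print(n,u,v,[dep("wrist",u,v+k,d,s) for k in(-4,-2) if 0<v<418])
im2,d2=arm.get_image("top");cv2.imwrite("pics/t19.png",im2)
for n,p in dict(k500=[543.1,228.7,63],k200=[532.8,295.9,55],k100=[524.2,351.7,51],k50=[517.3,396.7,48]).items():
    u,v=proj("top",np.array(p));print(n,u,v,dep("top",u,v,d2))
E
```

```text
clk 35.75 pos [516.   336.11 189.46] tool shift mm [110.3  -10.31 139.46] turn 0.06891055592322459 tilt 0.006370548990598698 F [-0.39 -0.8  -0.07] w 50.03868151738089
k500 262.703676757319 56.21637773583254 [array([543.52, 225.94,  62.52]), array([543.29, 227.38,  63.11])]
k200 263.8865754038307 148.85178138591118 [array([533.26, 292.76,  54.72]), array([533.01, 294.24,  55.93])]
k100 264.66444342844875 214.50578543808226 [array([524.73, 347.67,  52.74]), array([524.46, 349.67,  51.89])]
k50 265.1767259393888 261.7861127039595 [array([517.93, 391.91,  50.14]), array([517.62, 394.22,  49.24])]
k500 186.2010862115818 193.77108734692752 [542.7  228.47  64.35]
k200 150.3546738574222 203.864933298563 [533.18 296.23  53.66]
k100 120.3644877965261 211.87220222998752 [524.19 351.69  51.03]
k50 96.15994123032485 218.2766298541983 [458.89 314.26 274.12]
```

View pics/w19.png

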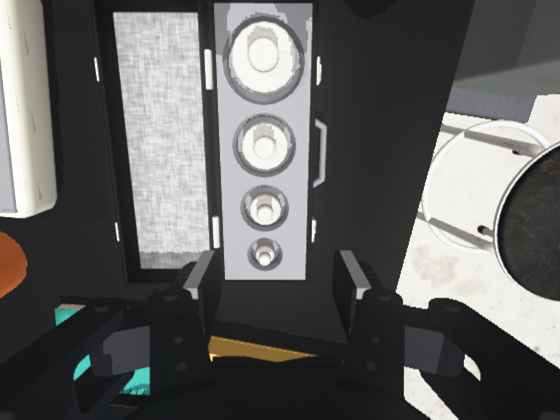

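View pics/t19.png

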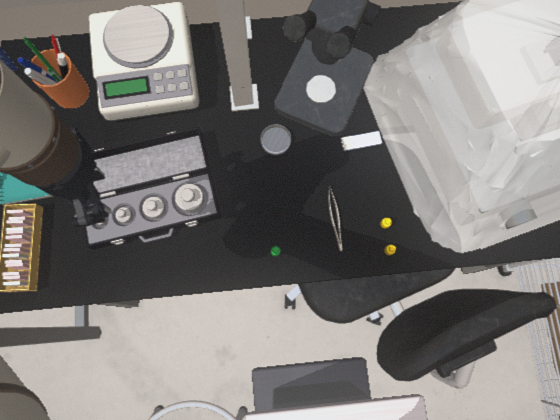

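The wrist picture shows all four weights upright in their own recesses, at (263,55), (265,146), (265,209) and (265,255). Knob-top heights match the seated values of 63, 55, 51 and 48 mm to within about 2 mm. The top view shows the decoys and tweezers where they were.

```bash
python3 -c "
from bench import arm
print(arm.job_done())"
```

```text
the job is handed in; nothing more can be done
None
```

All four weights (50, 100, 200 and 500 g) are back in their case. I gripped each by its knob, lowered it until it just touched the floor of its recess, and released it. The robot's clock stood at about 36 s of the 90 s allowed when I handed in.

- **Seating:** the last wrist picture shows all four upright and centred in the right recesses. Measured knob-top heights were about 63, 55, 52 and 50 mm, against 63, 55, 51 and 48 mm when fully home. That agrees within the camera's error of about 2 mm.
- **Surroundings:** the look-alikes and tweezers are where they were. The gripper is clear of everything, and contact forces read in the state stayed at about 5 N or less.

Two readings disagreed. In the top view the gripper hid the 50 g weight, so its seating rests on the wrist camera and the 2.4 N floor contact. The wrist camera also read about 1.5 mm off along the row, for knobs and recesses alike, so it did not affect the placing.

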